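Close the nozzle drawer, bring the domed jar to the front and hold the carousel

ROBOT

A 6-joint arm with a two-finger parallel gripper is mounted at the origin on the work surface. World frame = base frame: x ahead of the robot, y to its left, z up, the work surface at z = 0. Lengths are in m, angles in rad, forces in N, time in s.
With the tool pointing down it reaches from about 0.4 to 0.825 m from the base axis. Payload 7 kg.
Tool frame: the origin (TCP) lies between the finger pads; the fingertips stand 14 mm ahead of it and the grasp point (between the pads) lies 5 mm behind it; z points along the fingers, y is the line along which they close (so a half turn about z gives the same grasp; the last joint's range is limited). The gripper opens to 88 mm and grips with 3 to 60 N. Pads are 19 mm wide; open, the fingers measure 130 mm over their backs; the gripper's body (78 mm by 193 mm) begins 47 mm behind the grasp point.
Start: joints at [0.288, 0.359, 0.012, 0, -1.224, -0.288], TCP at [0.675, -0, 0.241] pointing down, gripper open.
Joint ranges: [-3.07, 3.07], [-1.43, 2.12], [-1.02, 1.25], [-3.03, 1.67], [-3.05, -0], [-3.03, 3.03]. Speed limits (rad/s): [2.39, 2.39, 3.01, 3.14, 3.14, 3.14].

INTERFACE

Orientations are given as a unit quaternion [x, y, z, w].
In Python, from cell import telemetry, vision, finish_job, models gives the robot as it stands. The module is installed in compiled form; this text tells all that it offers.
- The arm moves only by the tool drive_tool, never from a script. Its argument "moves" is a list of rows, each an object with "xyz": the shift along the tool's x, y, z in mm, a list of three; "dr": the turn, a rotation vector about the tool's x, y, z in degrees, a list of three. A call has 1 to 5 rows; each row shifts and turns the commanded pose from where the row before left it, along the tool's axes as they then stand; what a row does not reach is not made up. A row lasts 1/10 s, in which the tool goes at most 50 mm and 8.59 degrees, less where a joint would pass 70% of its speed; a pose out of reach is approached as far as the arm can. A call is refused whole if a number of a shift passes 50 or a number of a turn 8.59, either way. A call with a gripper value outside its range is refused whole. "grip" is the closure, from 0 (fully open) to 1 (shut), set as the call begins (left out, the last holds). The fingers move at their own pace and stop on an object; "force" is the grip in N (left out, the last holds). Time passes only in rows, so rows that do not move let the fingers close. It gives the time, the measured TCP pose, the force, the opening and the grip force at its end, in the units of the state.
- telemetry.get_state(): the state, without advancing time (a new reading comes with each control period).
- vision.capture(name): name is "scene" or "side" or "wrist"; returns the picture (400x640x3 uint8, red, green, blue); there is no depth.
- vision.camera_params(name): a dict with "fx", "fy", "cx", "cy" (pixels), "R" (3x3) and "t" (3): a world point X has camera coordinates R X + t. Camera axes: x right, y down, z forward; pixel columns grow to the right and rows downward; lengths in m; the calibration is good to about 2 mm. A picture is of the moment at which its call begins: read the wrist's pose just before it. camera_params takes no time and is no camera call; for the wrist camera it gives the pose at the moment of the call.
- finish_job(): hands the job in; it is judged then, once.
Trained networks look in the newest picture that a camera, given by its name, has taken for a name from the list of things; names that differ only in an ending like _2 or _b are one class to them, and where a whole thing is asked for, a point or a joint stands for the part that bears it (a point fixed in the world has none). Each returns a list of dicts, best first, with "score" (0 to 1); they miss things now and then, are a little off and sometimes report something else, mostly with a low value. They report only what shows in the picture. A call takes as long as a camera call. They do not tell look-alikes from the thing itself.
- models.recognise(camera, name): "bbox" ([left, top, right, bottom] in pixels, round what is visible of it).
- models.silhouettes(camera, name): "mask" (400x640 bool, what is visible of it) and "bbox" ([left, top, right, bottom] in pixels, round what is visible of it).
- models.tip_of(camera, name): "position" ([column, row] in pixels: a listed point, or the origin of a listed thing).
The state is a dict: "t": time; "qpos": joint angles; "qd": joint speeds; "joint_torque": joint torques, N m; "tcp_pos": TCP position; "ee_rot": TCP orientation; "force": force on the tool from outside, world axes, zero at the start; "ft_torque": the same for the moment, N m; "opening": finger opening in m; "grasp_force": force on a finger pad.
Only numpy, scipy, OpenCV 4.12 (cv2) and the standard library are available. Lean on these libraries where they do the work, as an engineer would, in place of code of your own. Each camera call takes 0.05 s, during which the arm holds its last target. There are 200 camera calls.

TASK

At the decorating station, first push the open nozzle drawer fully home until it clicks in at its catch. Then turn the jar carousel on top until the jar with the domed, ball-knobbed lid stands squarely at the front, centred above the drawer's pull bar, and finish while still gripping the carousel firmly by its arch handle so that it stays still for a colleague to open that jar. Leave all jars standing in their places and do not disturb the other things on the bench.

Things in the scene. Friction and masses are not known exactly. Their poses are not given: they have to be found in the camera images.
- organiser: The decorating station's fixed beech base, 240 deep (x) x 250 wide (y) x 62 high (z) mm. Origin: centre of its underside on the bench, directly below the carousel's axis; its own -x points out of its front, the drawer side, which roughly faces the robot (yawed up to 0.3 rad). Mounted firmly; it does not move.
- drawer (a joint): Opening in m of the shallow drawer in the base, which slides out along the base's -x: 0 = fully home and latched, 0.04 to 0.08 at the start, at most 0.11. Sliding it takes about 1 N; a spring ball catch stops it about 11 mm open until pushed with 4 N or so, then from about 5 mm snaps it to 0, against a hard stop.
- drawer_pull (a point): Middle of the outer (front) face of the drawer's steel pull bar, 35 mm above the bench. The bar is 90 mm long along the base's y, 14 high, 8 thick, and its outer face stands 27 mm out from the 44 mm high drawer front, which is flush with the base's front when home. Its outer face is then 147 mm in front of the base's origin. Axes as the base's. Pushing at its middle from the front drives the drawer home.
- carousel: The revolving jar rack on the base: an aluminium disc 230 mm across and 10 thick, origin at the centre of its underside, 70 mm above the bench; z up is its axis of rotation. It turns endlessly either way on a light bearing (about 0.02 N m of friction) and coasts a little when let go. Five jars stand in wire hoops (24 mm high) around it, 72 degrees apart, centres 75 mm from the axis; a central post (16 mm thick) carries the handle. At the start no jar stands at the front.
- handle: The carousel's black plastic arch handle, fixed on top of its central post and turning with it. Origin: middle of its top bar, on the axis of rotation, 227 mm above the bench. The bar runs along the carousel's x: 72 mm long, 12 mm thick along the carousel's y, 14 mm high (its top at 234 mm); below it an opening 27 mm high. The thing to pinch from above across its thickness, and to turn and hold the carousel by.
- domed_jar: The jar wanted: white ceramic jar 55 mm across, with a domed steel lid with a ball knob on top, 101 mm tall in all. Loose, standing in one of the carousel's five hoops with 2 mm play. Origin: centre of its underside, 80 mm above the bench. Its place among the five varies.
- flat_jar1: Another of the carousel's jars: white ceramic, 55 mm across, plain flat steel lid, 74 mm tall. Loose in its hoop. Origin: centre of its underside.
- flat_jar2: Another of the carousel's jars: white ceramic, 55 mm across, plain flat steel lid, 74 mm tall. Loose in its hoop. Origin: centre of its underside.
- flat_jar3: Another of the carousel's jars: white ceramic, 55 mm across, plain flat steel lid, 74 mm tall. Loose in its hoop. Origin: centre of its underside.
- flat_jar4: Another of the carousel's jars: white ceramic, 55 mm across, plain flat steel lid, 74 mm tall. Loose in its hoop. Origin: centre of its underside.
- tin_a: Bystander: low brass tin 63 mm across, 36 tall, left of the drawer on the bench. Origin: centre of its underside.
- tin_b: Bystander: another such brass tin, standing by the left side of the base. Origin: centre of its underside.
- cutter: Bystander: round steel pastry cutter (open ring), 80 mm across, 35 tall, right of the drawer. Origin: centre of its underside.
- palette_knife: Bystander: palette knife 240 mm long, lying along the base's right side. Origin: its middle.
- colour_bottle: Bystander: white bottle 44 mm across, 115 tall, standing left of the base. Origin: centre of its underside.
- beaker: Bystander: clear plastic beaker 80 mm across, 100 tall, to the robot's left. Origin: centre of its underside.
Mind the look-alikes: they are no part of the job. What is shaped like the domed_jar but orange is not meant.

How it is judged:
On the way, in this order (a step that is already met when the one before it is completed fails the run):
1. the drawer is pushed fully home and latched, its opening under 3 mm (value of joint drawer below 0.003 m), for 0.3 s.
2. after that, the domed jar is turned to the front and rests there, centred within 12 mm (x of domed_jar in the frame of organiser below -0.06 m and y of domed_jar in the frame of organiser between -0.012 and 0.012 m and value of joint drawer below 0.003 m and angular speed of carousel below 0.05 rad/s), for 0.3 s.
At the end, for the whole second after the job is handed in: Drawer home (under 3 mm open); domed jar at the front, its centre within 12 mm of the base's centre line; carousel still (under 0.05 rad/s), its handle gripped by the fingers with over 3 N; all five jars upright in their places; no bystander moved 30 mm (all of step 2 and contact force between the fingers and handle above 3 N and angle between each of domed_jar, flat_jar1, flat_jar2, flat_jar3, flat_jar4's own z axis and vertical below 0.15 rad and height (world z) of domed_jar between 0.075 and 0.09 m and height (world z) of flat_jar1 between 0.075 and 0.09 m and height (world z) of flat_jar2 between 0.075 and 0.09 m and height (world z) of flat_jar3 between 0.075 and 0.09 m and height (world z) of flat_jar4 between 0.075 and 0.09 m and distance of each of tin_a, tin_b, cutter, palette_knife, colour_bottle, beaker from where it was at the start of the episode below 0.03 m); the arm keeps its last pose, push and grip.
It fails at once if a jar is lifted out of its place, tipped over or knocked off (angle between any of domed_jar, flat_jar1, flat_jar2, flat_jar3, flat_jar4's own z axis and vertical above 0.4 rad or height (world z) of any of domed_jar, flat_jar1, flat_jar2, flat_jar3, flat_jar4 above 0.1 m or height (world z) of any of domed_jar, flat_jar1, flat_jar2, flat_jar3, flat_jar4 below 0.07 m).
It fails at once if a bystander is pushed 30 mm or more (distance of any of tin_a, tin_b, cutter, palette_knife, colour_bottle, beaker from where it was at the start of the episode above 0.03 m).
It also fails if it takes over 51 s, if anything falls off the work surface, if the arm or the gripper's body presses on something with over 40 N, if the wrist force passes 120 N, or if a joint passes its speed limit or range.

## Working session

There is one attempt and no reset: what is moved stays moved. The work goes in short steps, Python scripts to look and compute and a tool call to move; the robot and the scene stay as the last step left them, time stands still between calls to the robot, and variables do not carry over. Pictures are saved under pics/ and viewed, at most 10 in all, crops included, and the job is handed in when it is done.

Besides the shell and the picture viewer there is one more tool, called after ">>>" by a JSON object that holds its "api" and its "payload", one argument or row to a line. drive_tool: Moves the arm, as the interface text tells. Its arguments: {"type":"object","properties":{"moves":{"type":"array"},"grip":{"type":"number"},"force":{"type":"number"}},"required":["moves"]}

```bash
mkdir -p pics; cat > h.py <<'E'
import numpy as np, cv2
from cell import telemetry, vision, finish_job, models
def ray(P,px):
    d=np.array([(px[0]-P['cx'])/P['fx'],(px[1]-P['cy'])/P['fy'],1.]);R=np.array(P['R']);t=np.array(P['t'])
    return -R.T@t, R.T@d
def atz(P,px,z):
    c,d=ray(P,px); return c+d*(z-c[2])/d[2]
def proj(P,X):
    c=np.array(P['R'])@np.array(X)+np.array(P['t']); return np.array([P['fx']*c[0]/c[2]+P['cx'],P['fy']*c[1]/c[2]+P['cy']])
def save(n,im): cv2.imwrite('pics/'+n,cv2.cvtColor(im,cv2.COLOR_RGB2BGR))
E
python3 - <<'E'
from h import *
np.set_printoptions(precision=4,suppress=True)
Z={'organiser':0,'drawer_pull':.035,'carousel':.07,'handle':.227,'domed_jar':.08}
a=[]
for c in ['scene','side']:
    im=vision.capture(c);a.append(im);P=vision.camera_params(c);print(c,ray(P,[320,200]))
    for n,z in Z.items():
        for r in models.tip_of(c,n)[:3]: print(n,round(r['score'],2),np.round(r['position']),atz(P,r['position'],z))
save('a.png',cv2.resize(np.vstack(a),(800,1000))[:500]);save('b.png',cv2.resize(a[1],(800,500)))
s=telemetry.get_state();print(s['t'],s['ee_rot'])
E
```

```text
scene (array([0.9567, 0.6301, 0.9464]), array([-0.3874, -0.5023, -0.7732]))
drawer_pull 0.88 [305. 189.] [ 0.5074 -0.0126  0.035 ]
drawer_pull 0.57 [300. 309.] [0.709  0.2356 0.035 ]
carousel 0.79 [249. 231.] [0.6927 0.0325 0.07  ]
handle 0.76 [240. 186.] [0.6944 0.0373 0.227 ]
domed_jar 0.97 [375. 195.] [0.4147 0.135  0.08  ]
domed_jar 0.76 [368. 352.] [0.676  0.4006 0.08  ]
domed_jar 0.74 [315. 352.] [0.7508 0.3409 0.08  ]
side (array([ 0.2634, -0.717 ,  0.693 ]), array([ 0.319 ,  0.7876, -0.5272]))
organiser 0.86 [370. 260.] [0.6865 0.0362 0.    ]
organiser 0.54 [251. 198.] [0.5152 0.4062 0.    ]
drawer_pull 0.67 [300. 284.] [ 0.5027 -0.0099  0.035 ]
carousel 0.66 [374. 236.] [0.6887 0.0293 0.07  ]
carousel 0.19 [296. 233.] [0.5404 0.1096 0.07  ]
handle 0.76 [373. 173.] [0.6788 0.0277 0.227 ]
handle 0.4 [299. 283.] [ 0.4312 -0.2143  0.227 ]
handle 0.35 [403. 237.] [ 0.6227 -0.1799  0.227 ]
domed_jar 0.94 [221. 288.] [ 0.3481 -0.0089  0.08  ]
domed_jar 0.9 [390. 216.] [0.7511 0.0692 0.08  ]
domed_jar 0.83 [300. 190.] [0.6062 0.2609 0.08  ]
0.6 [-0.7071  0.7071  0.      0.    ]
```

View pics/a.png

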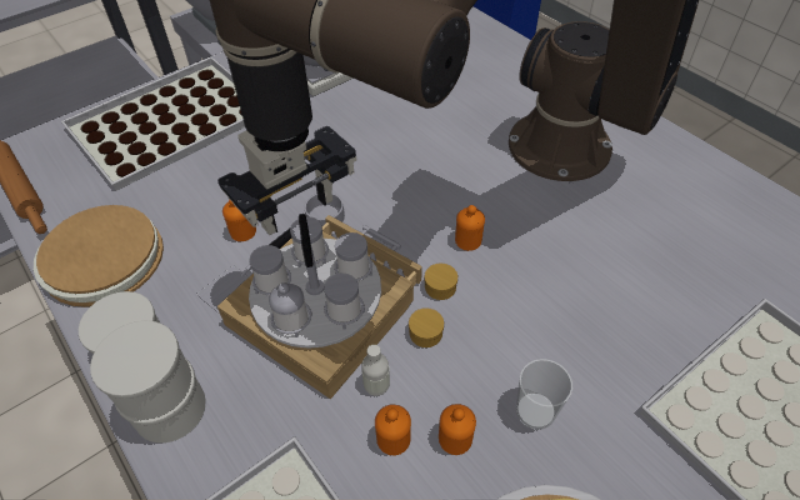

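View pics/b.png

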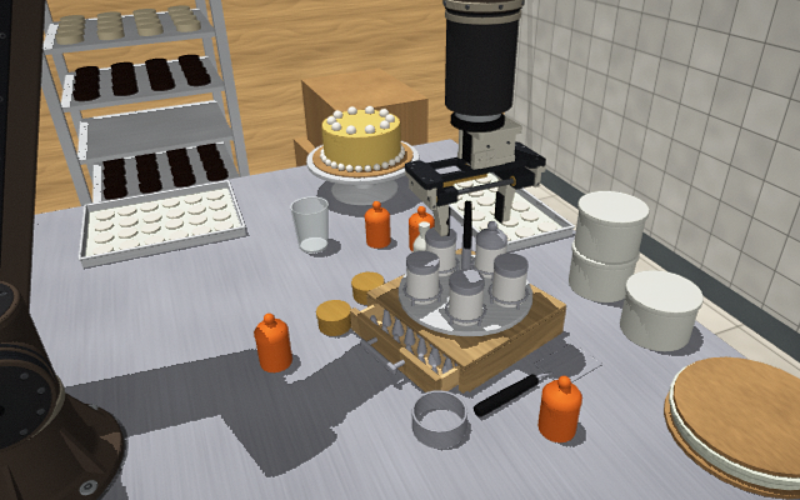

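The scene view shows the base yawed and its drawer open. The domed steel jar is at the back of the carousel, around (288,305) in the 800 px view. The orange look-alikes stand clear on the bench. I'll raise the tool and look from the wrist.

>>> {"api": "drive_tool", "payload": {
  "moves": [
    {"xyz": [0,0,-40],"dr": [0,0,0]},
    {"xyz": [0,40,-40],"dr": [0,0,0]},
    {"xyz": [0,40,-40],"dr": [0,0,0]},
    {"xyz": [0,20,0],"dr": [0,0,0]},
    {"xyz": [0,0,0],"dr": [0,0,0]}
  ],
  "grip": 1,
  "force": 20
}}

```text
t: 1.1
tcp_pos: [0.5827, -0.0, 0.3541]
ee_rot: [0.707, -0.707, 0.001, -0.002]
force: [1.3, 0.0, -0.3]
opening: 0.0532
grasp_force: 0.0
```

```bash
python3 - <<'E'
from h import *
np.set_printoptions(precision=4,suppress=True)
Z={'drawer_pull':.035,'carousel':.07,'handle':.227,'domed_jar':.08,'flat_jar1':.08,'organiser':0,'tin_a':0,'cutter':0}
s=telemetry.get_state();print(s['t'],s['tcp_pos'],s['ee_rot'],s['qpos'])
P=vision.camera_params('wrist');im=vision.capture('wrist');print(ray(P,[320,200]))
for n,z in Z.items():
    for r in models.tip_of('wrist',n)[:5]: print(n,round(r['score'],2),np.round(r['position']),atz(P,r['position'],z))
P2=vision.camera_params('scene');im2=vision.capture('scene')
for n in ['domed_jar','handle','tin_a','cutter','drawer_pull']:
    for r in models.tip_of('scene',n)[:5]: print('scene',n,round(r['score'],2),np.round(r['position']),atz(P2,r['position'],{'handle':.227,'drawer_pull':.035}.get(n,0)))
save('c.png',im);
E
```

```text
1.1 [ 0.5827 -0.      0.3541] [ 0.7073 -0.7069  0.0009 -0.0022] [ 0.3353  0.1519 -0.0111 -0.0002 -1.403  -0.3348]
(array([ 0.5815, -0.0744,  0.4985]), array([ 0.0073,  0.2677, -0.9636]))
drawer_pull 0.88 [375. 157.] [ 0.5006 -0.0135  0.035 ]
carousel 0.91 [253. 197.] [0.6834 0.0403 0.07  ]
carousel 0.46 [259. 246.] [0.6783 0.1186 0.07  ]
handle 0.67 [214. 237.] [0.6858 0.0381 0.227 ]
handle 0.62 [303. 202.] [0.5996 0.0028 0.227 ]
domed_jar 0.96 [245.   3.] [ 0.6758 -0.2053  0.08  ]
domed_jar 0.88 [203. 218.] [0.7558 0.0692 0.08  ]
domed_jar 0.83 [452. 212.] [0.3935 0.0588 0.08  ]
domed_jar 0.49 [249. 326.] [0.7006 0.2555 0.08  ]
domed_jar 0.25 [229.  78.] [ 0.7014 -0.1212  0.08  ]
flat_jar1 0.81 [270. 152.] [ 0.6535 -0.0262  0.08  ]
flat_jar1 0.65 [260. 246.] [0.6754 0.1133 0.08  ]
flat_jar1 0.65 [300. 207.] [0.6134 0.0527 0.08  ]
flat_jar1 0.63 [208. 161.] [ 0.7396 -0.0145  0.08  ]
tin_a 0.78 [377. 237.] [0.4843 0.1324 0.    ]
tin_a 0.63 [330. 266.] [0.5661 0.189  0.    ]
scene domed_jar 0.93 [367. 351.] [0.651  0.3757 0.    ]
scene domed_jar 0.91 [195. 184.] [ 0.699  -0.2278  0.    ]
scene domed_jar 0.75 [233. 256.] [0.7393 0.0185 0.    ]
scene domed_jar 0.72 [374. 191.] [0.3593 0.0793 0.    ]
scene domed_jar 0.58 [316. 351.] [0.7282 0.3129 0.    ]
scene handle 0.77 [240. 186.] [0.6948 0.0383 0.227 ]
scene tin_a 0.95 [354. 233.] [0.4836 0.1452 0.    ]
scene tin_a 0.74 [425. 329.] [0.5282 0.4164 0.    ]
scene tin_a 0.64 [339. 264.] [0.5649 0.1881 0.    ]
scene cutter 0.89 [260. 173.] [ 0.5476 -0.1562  0.    ]
scene cutter 0.53 [338. 264.] [0.5666 0.1877 0.    ]
scene drawer_pull 0.71 [305. 187.] [ 0.5032 -0.0166  0.035 ]
scene drawer_pull 0.37 [258. 173.] [ 0.5674 -0.1292  0.035 ]
scene drawer_pull 0.36 [428. 328.] [0.5378 0.4256 0.035 ]
```

View pics/c.png

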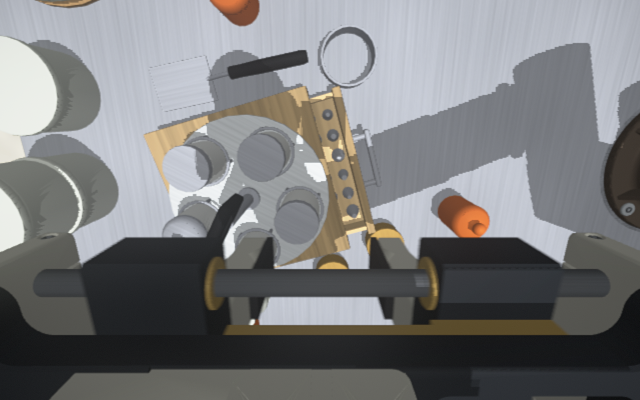

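Estimates so far:
- Axis at about (0.687, 0.038).
- Base yaw about 15.6°.
- Pull bar at (0.503, -0.014).
- Domed jar at 26°, and it must go to 195.6°.

Next I move in front of the bar and turn the tool square to the base.

>>> {"api": "drive_tool", "payload": {
  "moves": [
    {"xyz": [8,40,0],"dr": [0,0,0]},
    {"xyz": [8,40,0],"dr": [0,0,0]},
    {"xyz": [8,38,0],"dr": [0,0,0]},
    {"xyz": [0,0,0],"dr": [0,0,8.3]},
    {"xyz": [0,0,0],"dr": [0,0,8.3]}
  ]
}}

```text
t: 2.35
tcp_pos: [0.4653, -0.0243, 0.3524]
ee_rot: [-0.595, 0.803, -0.0, 0.001]
force: [-0.0, 0.1, -0.3]
opening: 0.0002
grasp_force: 0.0
```

>>> {"api": "drive_tool", "payload": {
  "moves": [
    {"xyz": [0,0,0],"dr": [0,0,8.3]},
    {"xyz": [0,0,0],"dr": [0,0,8.3]},
    {"xyz": [0,0,0],"dr": [0,0,8.3]},
    {"xyz": [0,0,0],"dr": [0,0,8.3]},
    {"xyz": [0,0,0],"dr": [0,0,8.3]}
  ]
}}

```text
t: 2.85
tcp_pos: [0.4662, -0.024, 0.3515]
ee_rot: [-0.272, 0.962, 0.0, 0.0]
force: [0.2, -0.1, -0.7]
opening: 0.0003
grasp_force: 0.0
```

>>> {"api": "drive_tool", "payload": {
  "moves": [
    {"xyz": [0,0,0],"dr": [0,0,8.3]},
    {"xyz": [0,0,0],"dr": [0,0,8.3]},
    {"xyz": [0,0,0],"dr": [0,0,0]},
    {"xyz": [0,0,0],"dr": [0,0,0]}
  ]
}}

```text
t: 3.25
tcp_pos: [0.4662, -0.0241, 0.3514]
ee_rot: [-0.135, 0.991, 0.0, 0.0]
force: [0.6, -0.2, 0.4]
opening: 0.0003
grasp_force: 0.0
```

```bash
python3 - <<'E'
from h import *
from scipy.spatial.transform import Rotation as Ro
np.set_printoptions(precision=4,suppress=True)
s=telemetry.get_state();R=Ro.from_quat(s['ee_rot']).as_matrix();print(s['t'],s['tcp_pos'],s['qpos'],np.degrees(np.arctan2(R[1,0],R[0,0])),R[:,2])
P=vision.camera_params('wrist');im=vision.capture('wrist');print(ray(P,[320,200]))
print(proj(P,[.687,.038,.227]),proj(P,[.503,-.0135,.035]))
for n,z in {'drawer_pull':.035,'carousel':.07,'handle':.227,'domed_jar':.08}.items():
    for r in models.tip_of('wrist',n)[:4]: 
        p=atz(P,r['position'],z); print(n,round(r['score'],2),np.round(r['position']),p, R.T@(p-s['tcp_pos']))
save('d.png',im)
E
```

```text
3.25 [ 0.4662 -0.0241  0.3514] [ 0.3718 -0.0505 -0.2331  0.     -1.3879 -1.6713] -164.45414739456095 [ 0.0003  0.0001 -1.    ]
(array([ 0.3938, -0.0437,  0.4959]), array([ 0.2566,  0.0684, -0.9642]))
[320.8327 396.1625] [320.7301 191.5982]
drawer_pull 0.83 [318. 190.] [ 0.5017 -0.0177  0.035 ] [-0.0357 -0.0033  0.3164]
carousel 0.66 [323. 312.] [0.6886 0.0416 0.07  ] [-0.2317  0.0036  0.2815]
domed_jar 0.95 [179. 256.] [ 0.6453 -0.1956  0.08  ] [-0.1265 -0.2133  0.2714]
domed_jar 0.88 [493. 315.] [0.6143 0.3043 0.08  ] [-0.2305  0.2767  0.2715]
domed_jar 0.78 [400. 115.] [0.3641 0.0564 0.08  ] [0.077  0.1049 0.2714]
```

View pics/d.png

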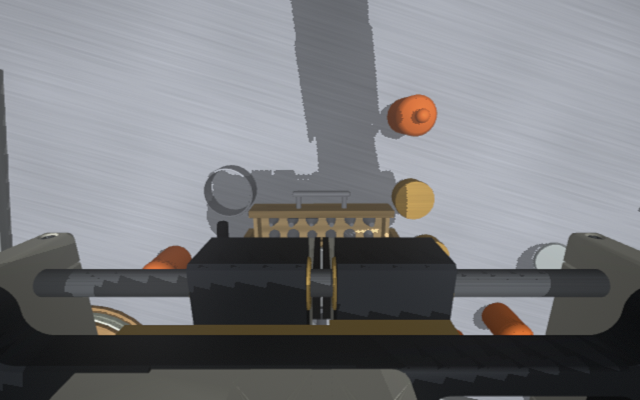

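The wrist view shows the bar centred at (322,192) and parallel to the image rows, so the yaw is right. The bar's outer face is 36 mm ahead of the TCP, so I descend here.

>>> {"api": "drive_tool", "payload": {
  "moves": [
    {"xyz": [0,0,45],"dr": [0,0,0]},
    {"xyz": [0,0,45],"dr": [0,0,0]},
    {"xyz": [0,0,45],"dr": [0,0,0]},
    {"xyz": [0,0,45],"dr": [0,0,0]},
    {"xyz": [0,0,45],"dr": [0,0,0]}
  ]
}}

```text
t: 4.0
tcp_pos: [0.4663, -0.024, 0.1251]
ee_rot: [-0.134, 0.991, 0.0, 0.001]
force: [1.0, 0.6, -1.4]
opening: 0.0005
grasp_force: 0.0
```

>>> {"api": "drive_tool", "payload": {
  "moves": [
    {"xyz": [0,0,40],"dr": [0,0,0]},
    {"xyz": [0,0,30],"dr": [0,0,0]},
    {"xyz": [0,0,16],"dr": [0,0,0]},
    {"xyz": [0,0,0],"dr": [0,0,0]},
    {"xyz": [0,0,0],"dr": [0,0,0]}
  ]
}}

```text
t: 4.5
tcp_pos: [0.4666, -0.024, 0.0405]
ee_rot: [-0.134, 0.991, -0.0, -0.0]
force: [0.1, -0.1, 0.9]
opening: 0.0008
grasp_force: 0.0
```

>>> {"api": "drive_tool", "payload": {
  "moves": [
    {"xyz": [-10,0,0],"dr": [0,0,0]},
    {"xyz": [-10,0,0],"dr": [0,0,0]},
    {"xyz": [-10,0,0],"dr": [0,0,0]},
    {"xyz": [-10,0,0],"dr": [0,0,0]},
    {"xyz": [0,0,0],"dr": [0,0,0]}
  ]
}}

```text
t: 5.0
tcp_pos: [0.5069, -0.0129, 0.0405]
ee_rot: [-0.133, 0.991, 0.0, 0.001]
force: [0.3, 0.9, -0.5]
opening: 0.0007
grasp_force: 0.0
```

>>> {"api": "drive_tool", "payload": {
  "moves": [
    {"xyz": [-6,0,0],"dr": [0,0,0]},
    {"xyz": [-6,0,0],"dr": [0,0,0]},
    {"xyz": [-4,0,0],"dr": [0,0,0]},
    {"xyz": [-3,0,0],"dr": [0,0,0]},
    {"xyz": [0,0,0],"dr": [0,0,0]}
  ]
}}

```text
t: 5.5
tcp_pos: [0.5237, -0.0083, 0.0403]
ee_rot: [-0.133, 0.991, -0.0, 0.0]
force: [0.2, 0.4, -0.2]
opening: 0.0004
grasp_force: 0.0
```

>>> {"api": "drive_tool", "payload": {
  "moves": [
    {"xyz": [-2,0,0],"dr": [0,0,0]},
    {"xyz": [-2,0,0],"dr": [0,0,0]},
    {"xyz": [-2,0,0],"dr": [0,0,0]},
    {"xyz": [-2,0,0],"dr": [0,0,0]}
  ]
}}

```text
t: 5.9
tcp_pos: [0.5291, -0.0069, 0.04]
ee_rot: [-0.133, 0.991, -0.0, -0.002]
force: [-6.9, -0.3, 4.1]
opening: 0.0002
grasp_force: 3.1
```

>>> {"api": "drive_tool", "payload": {
  "moves": [
    {"xyz": [-2,0,0],"dr": [0,0,0]},
    {"xyz": [-2,0,0],"dr": [0,0,0]},
    {"xyz": [-1,0,0],"dr": [0,0,0]},
    {"xyz": [0,0,0],"dr": [0,0,0]}
  ]
}}

```text
t: 6.3
tcp_pos: [0.5356, -0.0051, 0.0402]
ee_rot: [-0.133, 0.991, -0.0, -0.0]
force: [-2.9, -1.2, 1.6]
opening: 0.0003
grasp_force: 1.4
```

>>> {"api": "drive_tool", "payload": {
  "moves": [
    {"xyz": [-2,0,0],"dr": [0,0,0]},
    {"xyz": [-1,0,0],"dr": [0,0,0]},
    {"xyz": [0,0,0],"dr": [0,0,0]}
  ]
}}

```text
t: 6.6
tcp_pos: [0.5358, -0.0052, 0.0398]
ee_rot: [-0.133, 0.991, -0.0, -0.003]
force: [-10.5, -1.9, 8.2]
opening: 0.0004
grasp_force: 5.3
```

>>> {"api": "drive_tool", "payload": {
  "moves": [
    {"xyz": [-2,0,0],"dr": [0,0,0]},
    {"xyz": [-1,0,0],"dr": [0,0,0]},
    {"xyz": [0,0,0],"dr": [0,0,0]},
    {"xyz": [0,0,0],"dr": [0,0,0]}
  ]
}}

```text
t: 7.0
tcp_pos: [0.5359, -0.0053, 0.0394]
ee_rot: [-0.132, 0.991, -0.001, -0.005]
force: [-17.8, -2.1, 12.7]
opening: 0.0002
grasp_force: 8.9
```

>>> {"api": "drive_tool", "payload": {
  "moves": [
    {"xyz": [12,0,0],"dr": [0,0,0]},
    {"xyz": [30,0,0],"dr": [0,0,0]},
    {"xyz": [10,0,-40],"dr": [0,0,0]},
    {"xyz": [0,0,-50],"dr": [0,0,0]},
    {"xyz": [0,0,-50],"dr": [0,0,0]}
  ]
}}

```text
t: 7.5
tcp_pos: [0.4915, -0.0171, 0.1824]
ee_rot: [-0.133, 0.991, 0.0, 0.001]
force: [2.5, 0.7, -0.4]
opening: 0.0006
grasp_force: 0.0
```

>>> {"api": "drive_tool", "payload": {
  "moves": [
    {"xyz": [0,0,-50],"dr": [0,0,0]},
    {"xyz": [0,0,-50],"dr": [0,0,0]},
    {"xyz": [0,0,-50],"dr": [0,0,0]},
    {"xyz": [0,0,-20],"dr": [0,0,0]},
    {"xyz": [-40,0,0],"dr": [0,0,0]}
  ],
  "grip": 0
}}

```text
t: 8.0
tcp_pos: [0.5303, -0.007, 0.3575]
ee_rot: [-0.133, 0.991, 0.001, 0.007]
force: [0.8, 0.8, 0.9]
opening: 0.0349
grasp_force: 0.0
```

```bash
python3 - <<'E'
from h import *
from scipy.spatial.transform import Rotation as Ro
np.set_printoptions(precision=4,suppress=True)
s=telemetry.get_state();R=Ro.from_quat(s['ee_rot']).as_matrix();print(s['t'],s['tcp_pos'],s['qpos'],np.degrees(np.arctan2(R[1,0],R[0,0])))
ims=[]
for c in ['scene','side','wrist']:
    P=vision.camera_params(c);im=vision.capture(c);ims.append(im)
    for n,z in {'drawer_pull':.035,'handle':.227,'domed_jar':.08,'flat_jar1':.08}.items():
        for r in models.tip_of(c,n)[:5]:
            p=atz(P,r['position'],z)
            if abs(p[0]-.66)<.16 and abs(p[1]-.03)<.13: print(c,n,round(r['score'],2),np.round(r['position']),p)
    for m in models.silhouettes(c,'handle')[:1]: print(m['bbox'],cv2.minAreaRect(np.argwhere(m['mask'])[:,::-1].astype(np.float32)))
    # predicted bar ends for angle hypotheses
    for a in (42,52,62,72):
        d=.036*np.array([np.cos(np.radians(a)),np.sin(np.radians(a)),0]); b=np.array([.687,.038,.234]); print(a,proj(P,b-d),proj(P,b+d))
def crop(i,x,y): return cv2.resize(ims[i][y:y+120,x:x+160],(400,300),interpolation=cv2.INTER_CUBIC)
save('e.png',np.vstack([np.hstack([crop(0,170,140),crop(1,300,110)]),np.hstack([cv2.resize(ims[2],(400,300)),crop(2,240,260)])]))
E
```

```text
8.0 [ 0.5303 -0.007   0.3575] [ 0.3578  0.0539 -0.1158  0.0012 -1.3876 -1.6617] -164.69533183329324
scene drawer_pull 0.46 [292. 199.] [ 0.5511 -0.0057  0.035 ]
scene handle 0.86 [242. 185.] [0.6907 0.0362 0.227 ]
scene domed_jar 0.85 [231. 257.] [0.762  0.0709 0.08  ]
scene flat_jar1 0.92 [275. 254.] [0.6858 0.1211 0.08  ]
scene flat_jar1 0.79 [250. 200.] [ 0.6465 -0.0317  0.08  ]
scene flat_jar1 0.73 [217. 223.] [ 0.7391 -0.0249  0.08  ]
scene flat_jar1 0.61 [282. 218.] [0.6194 0.0532 0.08  ]
[240.6, 172.3, 251.9, 215.7] ((244.00003051757812, 192.00003051757812), (42.66794967651367, 6.9459452629089355), 82.87498474121094)
42 [247.9261 168.3856] [238.09   195.9507]
52 [244.7979 168.2293] [241.3704 196.1258]
62 [241.6202 168.4768] [244.7055 195.856 ]
72 [238.4828 169.1215] [247.9866 195.1507]
side drawer_pull 0.9 [316. 275.] [0.5426 0.0012 0.035 ]
side handle 0.53 [373. 170.] [0.6841 0.0385 0.227 ]
side domed_jar 0.97 [390. 216.] [0.7505 0.0686 0.08  ]
side flat_jar1 0.8 [339. 236.] [0.6139 0.0474 0.08  ]
side flat_jar1 0.65 [353. 216.] [0.6747 0.1033 0.08  ]
side flat_jar1 0.59 [407. 239.] [ 0.7392 -0.0211  0.08  ]
side flat_jar1 0.58 [374. 251.] [ 0.6578 -0.0268  0.08  ]
[373.1, 161.9, 378.8, 200.4] ((374.5, 179.5), (37.0, 7.0), 90.0)
42 [367.8554 175.0969] [380.263  159.3453]
52 [371.0157 175.5858] [377.2642 158.9154]
62 [374.287 175.807] [374.1851 158.7249]
72 [377.5606 175.752 ] [371.1109 158.7783]
wrist drawer_pull 0.69 [321. 176.] [ 0.5423 -0.0028  0.035 ]
wrist domed_jar 0.56 [330. 320.] [0.7555 0.0707 0.08  ]
wrist flat_jar1 0.91 [288. 247.] [ 0.651  -0.0235  0.08  ]
wrist flat_jar1 0.81 [279. 299.] [ 0.7404 -0.0162  0.08  ]
wrist flat_jar1 0.76 [345. 235.] [0.6099 0.0533 0.08  ]
wrist flat_jar1 0.6 [369. 283.] [0.6762 0.1111 0.08  ]
42 [305.9768 327.4108] [336.8156 378.0698]
52 [300.7872 330.1486] [341.8358 375.6084]
62 [296.2856 333.5921] [346.2928 372.4723]
72 [292.61   337.6218] [350.0539 368.7438]
```

View pics/e.png

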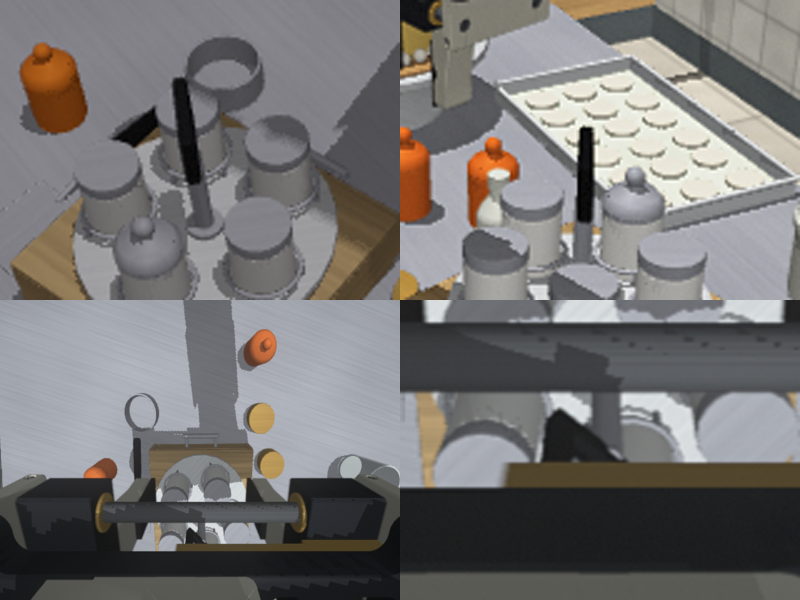

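Drawer is home: the hard stop was felt at 18 N, and the pull now measures 0.15 m from the axis. The side crop shows the arch bar edge-on at column 374.5, which puts it at 62°. I move over the handle.

>>> {"api": "drive_tool", "payload": {
  "moves": [
    {"xyz": [-41,0,0],"dr": [0,0,0]},
    {"xyz": [-41,0,0],"dr": [0,0,0]},
    {"xyz": [-41,0,0],"dr": [0,0,0]},
    {"xyz": [-40,0,0],"dr": [0,0,0]},
    {"xyz": [0,0,0],"dr": [0,0,-7.8]}
  ]
}}

```text
t: 9.4
tcp_pos: [0.6904, 0.0377, 0.3461]
ee_rot: [-0.201, 0.98, -0.0, -0.002]
force: [0.1, -0.3, -1.0]
opening: 0.0878
grasp_force: 0.0
```

>>> {"api": "drive_tool", "payload": {
  "moves": [
    {"xyz": [0,0,0],"dr": [0,0,-7.8]},
    {"xyz": [0,0,0],"dr": [0,0,-7.8]},
    {"xyz": [0,0,0],"dr": [0,0,-7.8]},
    {"xyz": [0,0,0],"dr": [0,0,-7.8]},
    {"xyz": [0,0,0],"dr": [0,0,-7.8]}
  ]
}}

```text
t: 9.9
tcp_pos: [0.6872, 0.0364, 0.35]
ee_rot: [-0.518, 0.855, 0.0, -0.0]
force: [-0.1, 0.5, -0.3]
opening: 0.0875
grasp_force: 0.0
```

>>> {"api": "drive_tool", "payload": {
  "moves": [
    {"xyz": [0,0,0],"dr": [0,0,0]},
    {"xyz": [0,0,0],"dr": [0,0,0]},
    {"xyz": [0,0,0],"dr": [0,0,0]}
  ]
}}

```text
t: 10.2
tcp_pos: [0.6872, 0.0364, 0.3502]
ee_rot: [-0.514, 0.858, 0.0, -0.0]
force: [0.3, 0.3, -0.3]
opening: 0.0874
grasp_force: 0.0
```

```bash
python3 - <<'E'
from h import *
from scipy.spatial.transform import Rotation as Ro
np.set_printoptions(precision=4,suppress=True)
s=telemetry.get_state();R=Ro.from_quat(s['ee_rot']).as_matrix();print(s['t'],s['tcp_pos'],s['qpos'],s['opening'],np.degrees(np.arctan2(R[1,0],R[0,0])),R[:,2])
print(R.T@(np.array([.687,.037,.222])-s['tcp_pos']))
E
```

```text
10.2 [0.6872 0.0364 0.3502] [ 0.3354  0.3393  0.2271 -0.     -1.4588 -0.8255] 0.08740413928768483 -118.07974421063764 [-0.0002 -0.     -1.    ]
[-0.0005  0.0004  0.1282]
```

>>> {"api": "drive_tool", "payload": {
  "moves": [
    {"xyz": [0,0,40],"dr": [0,0,0]},
    {"xyz": [0,0,40],"dr": [0,0,0]},
    {"xyz": [0,0,30],"dr": [0,0,0]},
    {"xyz": [0,0,18],"dr": [0,0,0]},
    {"xyz": [0,0,0],"dr": [0,0,0]}
  ]
}}

```text
t: 10.7
tcp_pos: [0.6856, 0.0362, 0.2189]
ee_rot: [-0.515, 0.857, 0.001, -0.003]
force: [-0.1, -0.9, 0.2]
opening: 0.0874
grasp_force: 0.0
```

>>> {"api": "drive_tool", "payload": {
  "moves": [
    {"xyz": [0,0,0],"dr": [0,0,0]},
    {"xyz": [0,0,0],"dr": [0,0,0]},
    {"xyz": [0,0,0],"dr": [0,0,0]},
    {"xyz": [0,0,0],"dr": [0,0,0]},
    {"xyz": [0,0,0],"dr": [0,0,0]}
  ],
  "grip": 1,
  "force": 20
}}

```text
t: 11.2
tcp_pos: [0.6873, 0.0364, 0.223]
ee_rot: [-0.516, 0.857, -0.0, 0.0]
force: [-0.1, -0.2, -0.4]
opening: 0.0534
grasp_force: 0.0
```

>>> {"api": "drive_tool", "payload": {
  "moves": [
    {"xyz": [0,0,0],"dr": [0,0,0]},
    {"xyz": [0,0,0],"dr": [0,0,0]},
    {"xyz": [0,0,0],"dr": [0,0,0]},
    {"xyz": [0,0,0],"dr": [0,0,0]},
    {"xyz": [0,0,0],"dr": [0,0,0]}
  ]
}}

```text
t: 11.7
tcp_pos: [0.6871, 0.0364, 0.2222]
ee_rot: [-0.516, 0.857, 0.0, -0.0]
force: [0.2, 1.0, -0.6]
opening: 0.0133
grasp_force: 0.0
```

>>> {"api": "drive_tool", "payload": {
  "moves": [
    {"xyz": [0,0,0],"dr": [0,0,0]},
    {"xyz": [0,0,0],"dr": [0,0,0]},
    {"xyz": [0,0,0],"dr": [0,0,0]}
  ]
}}

```text
t: 12.0
tcp_pos: [0.6871, 0.0364, 0.2222]
ee_rot: [-0.516, 0.857, 0.0, -0.0]
force: [0.2, 0.5, -0.5]
opening: 0.0117
grasp_force: 20.0
```

Gripped at 11.7 mm and 20 N. Now I turn the carousel about +169° in world, which is negative about tool z.

>>> {"api": "drive_tool", "payload": {
  "moves": [
    {"xyz": [0,0,0],"dr": [0,0,-1.5]},
    {"xyz": [0,0,0],"dr": [0,0,-3]},
    {"xyz": [0,0,0],"dr": [0,0,-4.5]},
    {"xyz": [0,0,0],"dr": [0,0,-5]},
    {"xyz": [0,0,0],"dr": [0,0,-5]}
  ]
}}

```text
t: 12.5
tcp_pos: [0.6876, 0.0363, 0.2222]
ee_rot: [-0.652, 0.758, -0.0, 0.0]
force: [1.8, -1.4, -1.4]
opening: 0.0114
grasp_force: 20.0
```

>>> {"api": "drive_tool", "payload": {
  "moves": [
    {"xyz": [0,0,0],"dr": [0,0,-5]},
    {"xyz": [0,0,0],"dr": [0,0,-5]},
    {"xyz": [0,0,0],"dr": [0,0,-5]},
    {"xyz": [0,0,0],"dr": [0,0,-5]},
    {"xyz": [0,0,0],"dr": [0,0,-5]}
  ]
}}

```text
t: 13.0
tcp_pos: [0.6882, 0.0363, 0.2222]
ee_rot: [0.801, -0.599, 0.001, -0.001]
force: [5.4, -1.5, -2.4]
opening: 0.0118
grasp_force: 20.0
```

>>> {"api": "drive_tool", "payload": {
  "moves": [
    {"xyz": [0,0,0],"dr": [0,0,-5]},
    {"xyz": [0,0,0],"dr": [0,0,-5]},
    {"xyz": [0,0,0],"dr": [0,0,-5]},
    {"xyz": [0,0,0],"dr": [0,0,-5]},
    {"xyz": [0,0,0],"dr": [0,0,-5]}
  ]
}}

```text
t: 13.5
tcp_pos: [0.6887, 0.0366, 0.2222]
ee_rot: [0.911, -0.412, 0.001, -0.001]
force: [5.9, -0.7, -3.9]
opening: 0.0119
grasp_force: 20.0
```

>>> {"api": "drive_tool", "payload": {
  "moves": [
    {"xyz": [0,0,0],"dr": [0,0,-5]},
    {"xyz": [0,0,0],"dr": [0,0,-5]},
    {"xyz": [0,0,0],"dr": [0,0,-5]},
    {"xyz": [0,0,0],"dr": [0,0,-5]},
    {"xyz": [0,0,0],"dr": [0,0,-5]}
  ]
}}

```text
t: 14.0
tcp_pos: [0.6891, 0.0371, 0.2222]
ee_rot: [0.979, -0.205, 0.002, -0.001]
force: [7.4, 2.0, -4.2]
opening: 0.012
grasp_force: 20.0
```

>>> {"api": "drive_tool", "payload": {
  "moves": [
    {"xyz": [0,0,0],"dr": [0,0,-5]},
    {"xyz": [0,0,0],"dr": [0,0,-5]},
    {"xyz": [0,0,0],"dr": [0,0,-5]},
    {"xyz": [0,0,0],"dr": [0,0,-5]},
    {"xyz": [0,0,0],"dr": [0,0,-5]}
  ]
}}

```text
t: 14.5
tcp_pos: [0.6892, 0.0377, 0.2222]
ee_rot: [1.0, 0.012, 0.002, -0.001]
force: [7.3, 2.8, -3.4]
opening: 0.0114
grasp_force: 20.0
```

>>> {"api": "drive_tool", "payload": {
  "moves": [
    {"xyz": [0,0,0],"dr": [0,0,-5]},
    {"xyz": [0,0,0],"dr": [0,0,-5]},
    {"xyz": [0,0,0],"dr": [0,0,-5]},
    {"xyz": [0,0,0],"dr": [0,0,-5]},
    {"xyz": [0,0,0],"dr": [0,0,-5]}
  ]
}}

```text
t: 15.0
tcp_pos: [0.6891, 0.0383, 0.2222]
ee_rot: [0.974, 0.229, 0.002, -0.001]
force: [6.5, 5.9, -3.6]
opening: 0.0115
grasp_force: 20.0
```

>>> {"api": "drive_tool", "payload": {
  "moves": [
    {"xyz": [0,0,0],"dr": [0,0,-5]},
    {"xyz": [0,0,0],"dr": [0,0,-5]},
    {"xyz": [0,0,0],"dr": [0,0,-4]},
    {"xyz": [0,0,0],"dr": [0,0,-3]},
    {"xyz": [0,0,0],"dr": [0,0,-1.5]}
  ]
}}

```text
t: 15.5
tcp_pos: [0.6888, 0.0386, 0.2222]
ee_rot: [0.924, 0.381, 0.002, -0.001]
force: [5.1, 7.0, -2.6]
opening: 0.0118
grasp_force: 20.0
```

>>> {"api": "drive_tool", "payload": {
  "moves": [
    {"xyz": [0,0,0],"dr": [0,0,0]},
    {"xyz": [0,0,0],"dr": [0,0,0]},
    {"xyz": [0,0,0],"dr": [0,0,0]}
  ]
}}

```text
t: 15.8
tcp_pos: [0.6888, 0.0386, 0.2222]
ee_rot: [0.925, 0.381, 0.002, -0.001]
force: [5.4, 6.2, -3.5]
opening: 0.0123
grasp_force: 20.0
```

```bash
cat > m.py <<'E'
from h import *
from scipy.spatial.transform import Rotation as Ro
np.set_printoptions(precision=4,suppress=True)
s=telemetry.get_state();R=Ro.from_quat(s['ee_rot']).as_matrix();print(s['t'],s['tcp_pos'],s['qpos'],s['opening'],s['grasp_force'],s['force'],s['ft_torque'],np.degrees(np.arctan2(R[1,0],R[0,0])))
ims=[]
for c in ['scene','side','wrist']:
    P=vision.camera_params(c);im=vision.capture(c);ims.append(im)
    for n,z in {'drawer_pull':.035,'domed_jar':.08,'flat_jar1':.08}.items():
        for r in models.tip_of(c,n)[:6]:
            p=atz(P,r['position'],z)
            if abs(p[0]-.66)<.16 and abs(p[1]-.03)<.13: d=p-[.687,.037,0];print(c,n,round(r['score'],2),np.round(r['position']),p,'ang',np.degrees(np.arctan2(d[1],d[0]))%360, 'mod72',np.degrees(np.arctan2(d[1],d[0]))%72)
save('f.png',cv2.resize(np.vstack([ims[0][100:300,150:470],ims[1][100:300,220:540]]),(480,600)))
E
python3 m.py
```

```text
15.8 [0.6888 0.0386 0.2222] [ 0.3369  0.3913  0.0197 -0.0016 -1.1948  2.0151] 0.012298902554849937 19.99767780303955 [ 5.4445  6.1901 -3.4574] [ 2.3072 -1.8029 -0.0285] 44.72958983859839
scene drawer_pull 0.56 [290. 200.] [ 0.5557 -0.0075  0.035 ] ang 198.71739261535413 mod72 54.71739261535413
scene domed_jar 0.55 [273. 212.] [0.6249 0.0275 0.08  ] ang 188.71134163797163 mod72 44.71134163797163
scene flat_jar1 0.9 [219. 235.] [0.7531 0.0069 0.08  ] ang 335.5025813778881 mod72 47.50258137788809
scene flat_jar1 0.85 [246. 256.] [0.7371 0.0885 0.08  ] ang 45.77744380474103 mod72 45.77744380474103
scene flat_jar1 0.8 [279. 241.] [0.6609 0.1016 0.08  ] ang 112.03117764802651 mod72 40.031177648026514
scene flat_jar1 0.75 [237. 211.] [ 0.6876 -0.0252  0.08  ] ang 270.59493871253727 mod72 54.594938712537285
scene flat_jar1 0.16 [251. 232.] [0.6942 0.0433 0.08  ] ang 41.09923143705279 mod72 41.09923143705279
side drawer_pull 0.74 [319. 273.] [0.5492 0.0058 0.035 ] ang 192.75980653298873 mod72 48.75980653298873
side drawer_pull 0.19 [405. 232.] [0.7849 0.0554 0.035 ] ang 10.651236185607317 mod
[... 247 characters left out ...]
2 [383. 254.] [ 0.6691 -0.0433  0.08  ] ang 257.4500792008116 mod72 41.450079200811615
side flat_jar1 0.7 [340. 218.] [0.6464 0.11   0.08  ] ang 119.07049509610442 mod72 47.07049509610442
side flat_jar1 0.55 [380. 212.] [0.7376 0.0933 0.08  ] ang 48.05458592899908 mod72 48.05458592899908
wrist domed_jar 0.19 [246. 175.] [0.6525 0.1049 0.08  ] ang 116.92738249872801 mod72 44.92738249872801
wrist flat_jar1 0.87 [245. 177.] [0.6503 0.1045 0.08  ] ang 118.53464601521357 mod72 46.53464601521357
wrist flat_jar1 0.75 [319. 120.] [0.7378 0.0912 0.08  ] ang 46.85449119483195 mod72 46.85449119483195
wrist flat_jar1 0.63 [399. 174.] [0.7565 0.0018 0.08  ] ang 333.16089238199567 mod72 45.160892381995666
```

View pics/f.png

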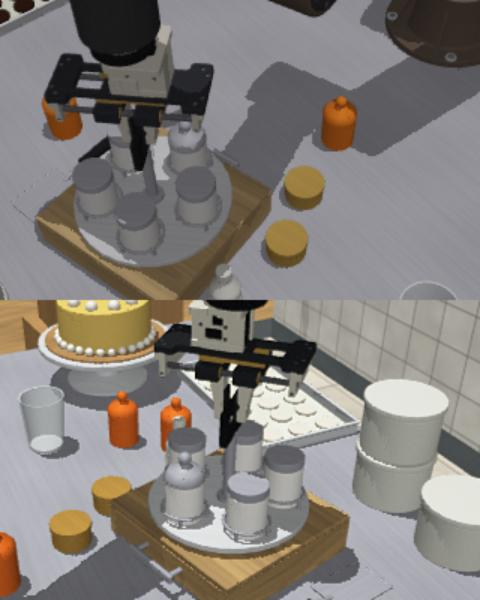

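The domed jar is now at about 189°, seen front-left at (188,140) in the scene crop. It needs about 6.5° more, and I'll ease the side load along the bar.

>>> {"api": "drive_tool", "payload": {
  "moves": [
    {"xyz": [1.2,0,0],"dr": [0,0,-1.5]},
    {"xyz": [1.2,0,0],"dr": [0,0,-2.5]},
    {"xyz": [0,0,0],"dr": [0,0,-2]},
    {"xyz": [0,0,0],"dr": [0,0,-0.5]},
    {"xyz": [0,0,0],"dr": [0,0,0]}
  ]
}}

```text
t: 16.9
tcp_pos: [0.6887, 0.0387, 0.2222]
ee_rot: [0.902, 0.431, 0.0, -0.0]
force: [-0.7, 4.3, 0.5]
opening: 0.0118
grasp_force: 20.0
```

>>> {"api": "drive_tool", "payload": {
  "moves": [
    {"xyz": [0,0,0],"dr": [0,0,0]},
    {"xyz": [0,0,0],"dr": [0,0,0]},
    {"xyz": [0,0,0],"dr": [0,0,0]},
    {"xyz": [0,0,0],"dr": [0,0,0]},
    {"xyz": [0,0,0],"dr": [0,0,0]}
  ]
}}

```text
t: 17.4
tcp_pos: [0.6888, 0.0388, 0.2222]
ee_rot: [0.902, 0.431, 0.0, -0.0]
force: [-1.5, 4.3, 1.3]
opening: 0.012
grasp_force: 20.0
```

```bash
python3 m.py
```

```text
17.4 [0.6888 0.0388 0.2222] [ 0.3376  0.3934  0.0225 -0.0008 -1.1996  2.1252] 0.012005495297268824 19.998880326747894 [-1.5053  4.323   1.3187] [ 1.7136  0.3796 -0.0056] 51.09241998878225
scene drawer_pull 0.69 [289. 200.] [ 0.5574 -0.0105  0.035 ] ang 200.10967141055067 mod72 56.109671410550675
scene domed_jar 0.56 [270. 208.] [0.6231 0.0139 0.08  ] ang 199.8679511124283 mod72 55.8679511124283
scene flat_jar1 0.94 [247. 256.] [0.734  0.0891 0.08  ] ang 47.9185924029284 mod72 47.9185924029284
scene flat_jar1 0.9 [283. 237.] [0.6474 0.0971 0.08  ] ang 123.3582066512896 mod72 51.358206651289606
scene flat_jar1 0.83 [234. 210.] [ 0.6908 -0.0307  0.08  ] ang 273.2019614456703 mod72 57.20196144567031
scene flat_jar1 0.79 [217. 238.] [0.7599 0.0091 0.08  ] ang 339.0746708093848 mod72 51.07467080938483
side drawer_pull 0.8 [319. 272.] [0.5511 0.0087 0.035 ] ang 191.74557285337957 mod72 47.74557285337957
side domed_jar 0.56 [347. 243.] [0.6196 0.0189 0.08  ] ang 194.9946892495571 mod72 50.9946892495571
side flat_jar1 0.97 [408. 231.] [0.7567 0.0052 0.08  ] ang 335.4927463878901 mod72 47.492746387890136
side flat_jar1 0.79 [385. 253.] [ 0.6748 -0.043   0.08  ] ang 261.3013721979537 mod72 45.301372197953725
side flat_jar1 0.78 [343. 220.] [0.6482 0.0991 0.08  ] ang 121.9720579940208 mod72 49.9720579940208
side flat_jar1 0.73 [381. 212.] [0.7413 0.0944 0.08  ] ang 46.58722784741724 mod72 46.58722784741724
wrist domed_jar 0.37 [325. 198.] [0.6892 0.035  0.08  ] ang 318.00674458585513 mod72 30.006744585855152
wrist flat_jar1 0.97 [321. 119.] [0.7332 0.096  0.08  ] ang 51.94992036151027 mod72 51.94992036151027
wrist flat_jar1 0.67 [398. 174.] [0.7595 0.01   0.08  ] ang 339.56754389974583 mod72 51.56754389974585
wrist flat_jar1 0.57 [243. 175.] [0.6427 0.102  0.08  ] ang 124.28530508136468 mod72 52.28530508136468
```

View pics/f.png

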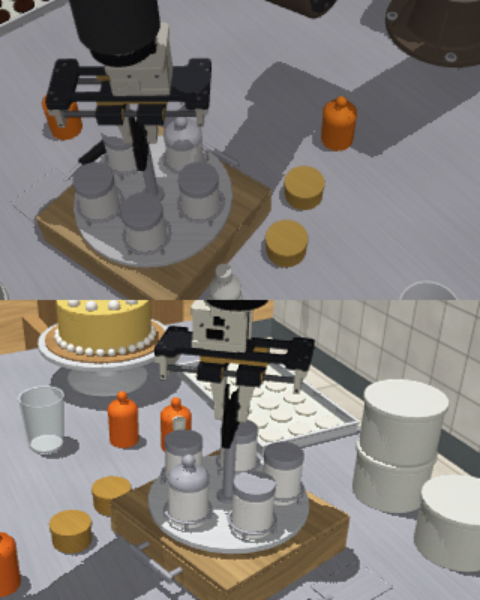

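The jar is at about 195° by both turn count and cameras, and the target is 195.4°. The drawer is home, all five jars stand upright, and the grip is 20 N.

```bash
python3 -c "
from cell import finish_job
print(finish_job())"
```

```text
the job is handed in; nothing more can be done
None
```

I pushed the drawer home, turned the domed jar to the front (about 195° against a 195.4° target), left the gripper holding the arch handle at 20 N, and handed the job in at about 17.5 s; no verdict came back.

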